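Feel out the free play of a probe stage's drive and record it on the wear gauge

ROBOT

A 6-joint arm with a two-finger parallel gripper is mounted at the origin on the work surface. World frame = base frame: x ahead of the robot, y to its left, z up, the work surface at z = 0. Lengths are in mm, angles in rad, forces in N, time in s.
With the tool pointing down it reaches from about 200 to 875 mm from the base axis. Payload 3.4 kg.
Tool frame: the origin (TCP) lies on the centre line of the jaws, within the pads' length; the fingertips stand 25 mm ahead of it and the grasp point (between the pads) lies 6 mm ahead of it; z points along the fingers, y is the line along which they close (so a half turn about z gives the same grasp; the last joint's range is limited). The gripper opens to 94 mm and grips with 3 to 60 N. Pads are 16 mm wide; open, the fingers measure 119 mm over their backs; the gripper's body (75 mm by 177 mm) begins 78 mm behind the grasp point.
Start: joints at [1.005, 0.276, 1.505, -0, 1.361, -0.121], TCP at [247.431, 519.079, 204.193] pointing down, gripper open.
Joint ranges: [-2.89, 2.89], [-0.75, 2.08], [0.22, 2.7], [-1.18, 4.32], [0.11, 2.71], [-2.7, 2.7]. Speed limits (rad/s): [2.57, 2.57, 3.14, 3.14, 3.14, 3.14].

INTERFACE

Orientations are given as a rotation vector (axis times angle).
In Python, from rig import ctrl gives the robot as it stands.
- The arm moves only by the tool carry_out, never from a script. Its argument "moves" is a list of rows, each a list of 3 entries, a list of its own where there are three numbers: the shift along the tool's x, y, z in fractions of the full range, 1 being 75 cm, then the turn about the tool's z in normalised numbers (1 is 60 degrees), then the closure, from -1 (fully open) to 1 (shut). A call has 1 to 12 rows; each row is the pose to reach, as a shift and turn from the pose commanded when the call began, along the tool's axes at that moment; what a row does not reach only later rows make up. A row lasts 1/8 s, in which the tool goes at most 62.5 mm and 10.7 degrees, less where a joint would pass 70% of its speed; a pose out of reach is approached as far as the arm can. A shift or turn number past 1, either way, is cut back to 1. A call with a gripper value outside its range is refused whole. The fingers move at their own pace and stop on an object; "force" is the grip in N (left out, the last holds). Time passes only in rows, so rows that repeat a pose let the fingers close. It gives the time, the measured TCP pose, the force, the opening and the grip force at its end, in the units of the state.
- ctrl.get_state(): the state, without advancing time (a new reading comes with each control period).
- ctrl.read_camera(name): name is "side" or "top"; returns (picture, depth): 400x640x3 uint8, red, green, blue; 400x640 float32, mm along the optical axis (not along the pixel's ray), 0 where there is no reading.
- ctrl.calibration(name): a dict with "K" (3x3 intrinsics, pixels), "T" (4x4, takes a point from camera to world coordinates). Camera axes: x right, y down, z forward; pixel columns grow to the right and rows downward; lengths in mm; the calibration is good to about 2 mm. A picture is of the moment at which its call begins. calibration takes no time and is no camera call.
- ctrl.finish_job(): hands the job in; it is judged then, once.
Trained networks look in the newest picture that a camera, given by its name, has taken for a name from the list of things; names that differ only in an ending like _2 or _b are one class to them, and where a whole thing is asked for, a point or a joint stands for the part that bears it (a point fixed in the world has none). Each returns a list of dicts, best first, with "conf" (0 to 1); they miss things now and then, are a little off and sometimes report something else, mostly with a low value. They report only what shows in the picture. A call takes as long as a camera call.
- ctrl.regions_of(thing, camera): "region" (400x640 bool, what is visible of it) and "box" ([centre column, centre row, width, height] in pixels, round what is visible of it).
The state is a dict: "clock": time; "joints": joint angles; "joint_vel": joint speeds; "tau": joint torques, N m; "tcp_pos": TCP position; "orientation": TCP orientation; "wrist_force": force on the tool from outside, world axes, zero at the start; "wrist_torque": the same for the moment, N m; "finger_gap": opening from 0.0 (shut) to 1.0 (fully open); "grip_force": force on a finger pad.
Only numpy, scipy, OpenCV 4.12 (cv2) and the standard library are available. Lean on these libraries where they do the work, as an engineer would, in place of code of your own. Each camera call takes 0.05 s, during which the arm holds its last target. There are 200 camera calls.

TASK

Check the drive of the motorised probe stage for wear: hold its steel hand post and gently rock it along the stage, first towards the motor until it just meets springy resistance, then away from the motor until it meets resistance again, never forcing it. The distance that the post runs freely between the two is the free play: slide the gauge's pointer to that many millimetres from the zero mark, let go, and leave the other things on the bench where they are.

Things in the scene. Friction and masses are not known exactly. Their poses are not given: they have to be found in the camera images.
- stage: The probe stage: fixed closed grey box, 160 (its x) x 300 (its y) x 55 mm high, with a dark motor (57 mm wide, 70 mm long, 54 mm high) on its +y end, on the -x half. Origin: centre of its underside, on the bench. Post and pointer travel along its y; +y is towards the motor. On top: a black bellows strip with the hand post on the -x half, the wear gauge on the +x half.
- carriage: The slide with the hand post; axes as the stage's, it slides only along y, with about 0.8 N of friction. Origin on the box top (55 mm above the bench) under the middle of the post. A thin aluminium shoe 36 x 34 mm, top 9 mm above the origin, carries the upright steel post, 18 (x) x 14 (y) mm, top 45 mm above the origin.
- post_top (a point): Centre of the post's top face, 100 mm above the bench. The post runs freely over a hidden play of 9 to 35 mm whose place and size differ every time, and starts within it. At each end a hidden rubber buffer takes up the load: about 4 N per mm, from zero, springing back when let go. A press of 3 to 6 N is plenty; over 14 N damages a buffer.
- zero_mark (a point): Zero mark of the wear gauge, a 44 x 110 mm aluminium rule lying on the box top, its face 59 mm above the bench: where the pointer shows 0 mm. Black marks follow every 5 mm away from the motor (stage -y) up to 40 mm, every second one longer. Axes as the stage's.
- pointer_top (a point): Centre of the top of the pointer's grip, a black upright block 18 (x) x 14 (y) mm, top 90 mm above the bench, with a thin steel index towards the marks. Its distance from the zero mark along the stage's -y is the reading (it sits 10 mm in +x of the zero mark). It slides from a hard stop at exactly 0 to 45 mm, friction about 1.5 N, and stays where left; it starts above 36 mm.
- multimeter: Bystander: yellow handheld meter lying flat, 165 x 85 x 42 mm, off the stage's -y end. Origin: centre of its underside.
- spool: Bystander: metal wire spool standing on its flange, 56 mm diameter, 40 mm high, beyond the stage. Origin: centre of its underside.
- screwdriver: Bystander: screwdriver lying beyond the stage. Origin near its middle, on the bench.
- bin: Bystander: red open parts bin 140 x 100 x 60 mm, past the motor. Origin: centre of its underside.

How it is judged:
By the outcome, as a careful person would: the job done as asked, in the order asked, and still so for the second after the job is handed in, with the robot touching nothing.
It also fails if it takes over 58 s, if anything falls off the work surface, if the arm or the gripper's body presses on something with over 40 N, if the wrist force passes 120 N, or if a joint passes its speed limit or range.

## Working session

There is one attempt and no reset: what is moved stays moved. The work goes in short steps, Python scripts to look and compute and a tool call to move; the robot and the scene stay as the last step left them, time stands still between calls to the robot, and variables do not carry over. Pictures are saved under pics/ and viewed, at most 10 in all, crops included, and the job is handed in when it is done.

Besides the shell and the picture viewer there is one more tool, called after "Emit:" as name([rows], argument=value, ...), one row to a line, values as JSON. carry_out: Moves the arm, as the interface text tells. Its arguments: {"type":"object","properties":{"moves":{"type":"array"},"force":{"type":"number"}},"required":["moves"]}

```bash
mkdir -p pics
python3 - <<'E'
from rig import ctrl
import cv2,numpy as np
ims=[]
for c in ("top","side"):
    p,d=ctrl.read_camera(c); ims.append(p); np.savez(f"{c}0.npz",p=p,d=d)
    cv2.imwrite(f"pics/{c}0.png",p[:,:,::-1])
    k=ctrl.calibration(c); print(c,k["K"].round(1).tolist(),k["T"].round(3).tolist())
s=ctrl.get_state(); print({k:np.round(v,3).tolist() for k,v in s.items()})
E
```

```text
top [[446.7, 0.0, 323.3], [0.0, 446.7, 201.0], [0.0, 0.0, 1.0]] [[-0.028, -0.999, 0.028, 565.835], [-0.999, 0.028, 0.018, 66.206], [-0.019, -0.028, -0.999, 1367.399], [0.0, 0.0, 0.0, 1.0]]
side [[439.6, 0.0, 313.9], [0.0, 439.6, 198.7], [0.0, 0.0, 1.0]] [[0.852, -0.349, 0.391, 230.666], [-0.524, -0.556, 0.646, -555.269], [-0.008, -0.755, -0.656, 706.389], [0.0, 0.0, 0.0, 1.0]]
{'clock': 0.1, 'joints': [1.005, 0.276, 1.506, -0.0, 1.361, -0.121], 'joint_vel': [-0.0, -0.001, -0.002, -0.0, -0.001, -0.0], 'tau': [-0.0, -40.546, -23.778, 0.07, 0.03, -0.0], 'tcp_pos': [247.156, 518.613, 203.44], 'orientation': [-0.693, -3.064, 0.002], 'wrist_force': [0.099, -0.326, -0.888], 'wrist_torque': [-0.049, 0.016, -0.097], 'grip_force': 0.0, 'finger_gap': 1.003}
```

View pics/top0.png

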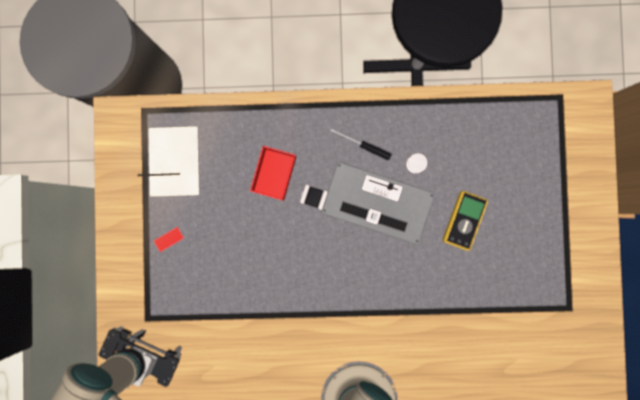

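View pics/side0.png

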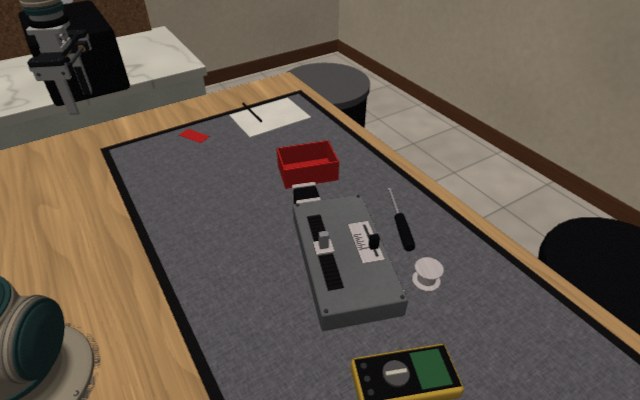

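The top view shows the stage at about (380,203), with the motor at (314,197), the post at (374,215) and the gauge at (382,187). The side view shows the post at (323,240) and the pointer grip at (373,242). Next I'll fit the poses.

```bash
cat > h.py <<'E'
from rig import ctrl
import cv2,numpy as np
def cal(c):
    k=ctrl.calibration(c); return k["K"],k["T"]
def pts(c,d):
    K,T=cal(c); v,u=np.mgrid[:400,:640]
    P=np.stack([(u-K[0,2])/K[0,0]*d,(v-K[1,2])/K[1,1]*d,d],-1)
    return P@T[:3,:3].T+T[:3,3]
def plane(c,u,v,z):
    "pixel -> world point at height z"
    K,T=cal(c); r=T[:3,:3]@[(u-K[0,2])/K[0,0],(v-K[1,2])/K[1,1],1]
    return T[:3,3]+r*(z-T[2,3])/r[2]
def proj(c,P):
    K,T=cal(c); q=K@(T[:3,:3].T@(np.asarray(P,float)-T[:3,3])); return q[:2]/q[2]
E
python3 - <<'E'
from h import *
for c in ("top","side"):
    p,d=ctrl.read_camera(c); W=pts(c,d)
    for t in ("stage","carriage","pointer_top","multimeter","spool","bin","screwdriver"):
        r=ctrl.regions_of(t,c)
        if not r: print(c,t,None); continue
        m=r[0]["region"]&(d>0); X=W[m]
        print(c,t,round(r[0]["conf"],2),np.round(r[0]["box"],1),m.sum(),"z pct",np.percentile(X[:,2],[5,50,95]).round(),"med",np.median(X,0).round(1))
        if t=="stage":
            for lo,hi in ((45,66),):
                Y=X[(X[:,2]>lo)&(X[:,2]<hi)]; print(" top rect",cv2.minAreaRect(Y[:,:2].astype(np.float32)),np.median(Y[:,2]))
        if t in("carriage","pointer_top"):
            zc=X[:,2].max(); Y=X[X[:,2]>zc-8]; print(" top",Y.mean(0).round(1),len(Y))
p=np.load("top0.npz")["p"]; a=cv2.resize(p[155:250,295:445],(800,507),interpolation=cv2.INTER_CUBIC)
cv2.imwrite("pics/topcrop.png",a[:,:,::-1])
p=np.load("side0.npz")["p"]; a=cv2.resize(p[180:325,285:415],(538,600),interpolation=cv2.INTER_CUBIC)
cv2.imwrite("pics/sidecrop.png",a[:,:,::-1])
E
```

```text
top stage 0.64 [368.1 202.6 132.   80.6] 5599 z pct [49. 55. 61.] med [592.4 -47.6  55.2]
 top rect ((606.809814453125, -37.024658203125), (369.6073303222656, 160.4166259765625), 70.17821502685547) 55.23776262956801
top carriage 0.51 [375.6 215.7  12.1  14.8] 144 z pct [ 59.  64. 100.] med [557.6 -51.4  63.9]
 top [555.5 -53.4 100. ] 23
top pointer_top 0.4 [392.2 186.3   3.4   4.3] 42 z pct [63. 90. 93.] med [ 639.  -104.3   89.7]
 top [ 640.7 -104.5   90.5] 31
top multimeter 0.56 [465.1 221.4  45.1  61.3] 1684 z pct [20. 34. 41.] med [ 535.4 -327.4   34.4]
top spool 0.8 [416.6 162.5  19.9  23.6] 299 z pct [ 3. 40. 44.] med [ 711.2 -190.1   39.6]
top bin 0.65 [274.4 172.   42.5  56.8] 1656 z pct [-0.  5. 60.] med [696.6 241.1   5.5]
top screwdriver 0.58 [360.2 143.6  59.9  27.8] 337 z pct [ 8. 22. 29.] med [759.7 -58.3  22.2]
side stage 0.68 [348.5 255.8 117.  149. ] 10272 z pct [20. 56. 60.] med [ 571.5 -113.4   55.7]
 top rect ((604.2099609375, -36.963134765625), (371.8783264160156, 160.24346923828125), 70.28690338134766) 55.99228203116138
side carriage 0.86 [324.  243.4  19.   22.8] 401 z pct [ 57.  66. 101.] med [550.5 -59.3  65.8]
 top [552.2 -55.6 100.3] 63
side pointer_top 0.65 [375.4 243.2   8.8  18.9] 151 z pct [64. 81. 92.] med [ 634.9 -108.8   81.3]
 top [ 636.4 -106.5   89.8] 65
side multimeter 0.72 [407.  372.2 109.8  55.5] 5124 z pct [28. 36. 41.] med [ 532.7 -335.1   35.8]
side spool 0.78 [426.2 272.5  28.1  34.7] 776 z pct [ 4. 40. 43.] med [ 701.2 -198.2   39.9]
side bin 0.91 [306.2 164.6  61.   43.9] 2262 z pct [ 5. 34. 60.] med [692.6 247.3  33.9]
side screwdriver 0.96 [404.8 220.2  25.6  65.5] 518 z pct [ 6. 23. 28.] med [750.4 -72.5  22.8]
```

View pics/topcrop.png

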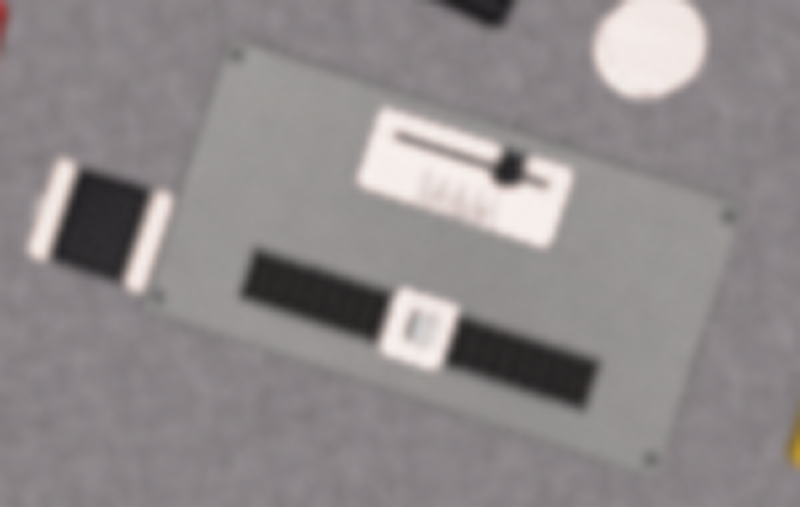

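View pics/sidecrop.png

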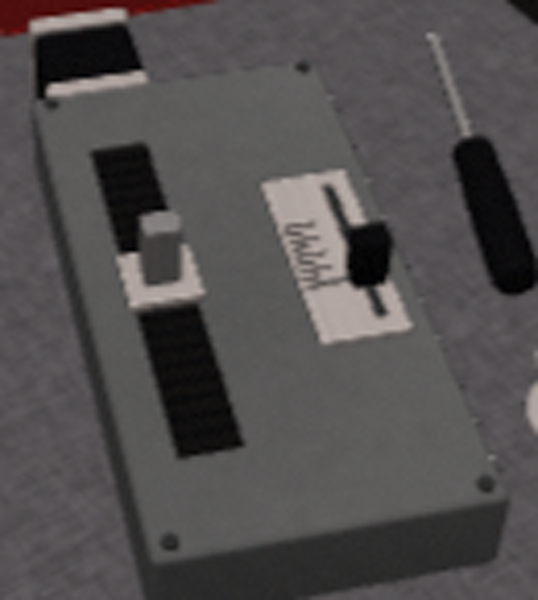

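The crops show the post on its shoe in the middle of the bellows. The pointer grip sits near the -y end of the gauge slot, and there is free space around both of them. Next I'll work out the first move.

```bash
cat >> h.py <<'E'
from scipy.spatial.transform import Rotation as Ro
sy=np.array([np.cos(np.radians(70.2)),np.sin(np.radians(70.2)),0]); sx=np.array([sy[1],-sy[0],0])
def go(target):
    s=ctrl.get_state(); R=Ro.from_rotvec(s["orientation"]).as_matrix()
    t=R.T@sy; a=np.arctan2(-t[0],t[1])   # turn about tool z bringing y on sy
    d=np.array(target)-s["tcp_pos"]
    print("clock",round(s["clock"],2),"tool shift cm",(R.T@d/10).round(2),"turn",round(a,3),"z.",R[:,2].round(4))
    w=s["wrist_force"]; print("F stage x,y,z",np.round([w@sx,w@sy,w[2]],2),"tcp y",round(s["tcp_pos"]@sy,2),"x",round(s["tcp_pos"]@sx,2),"gap",round(s["finger_gap"],3))
E
python3 - <<'E'
from h import *
go([553.9,-54.5,150])
E
```

```text
clock 0.9 tool shift cm [-52.35 -38.59   5.42] turn -0.099 z. [ 0.e+00  1.e-04 -1.e+00]
F stage x,y,z [ 0.78 -0.63 -0.21] tcp y 572.18 x 56.95 gap 1.001
```

The rows are not in the units I measure in: shifts go in shares of 75 cm and turns go in shares of 60 degrees. I convert before sending: -52.35 cm / 75 = -0.698, -38.59 cm / 75 = -0.5145, -0.099 rad / 1.0472 = -0.0945.

Emit:
carry_out([
  [[-0.0667,-0.0493,0.0027],-0.0945,-1],
  [[-0.1333,-0.0987,0.0053],-0.0945,-1],
  [[-0.2,-0.148,0.008],-0.0945,-1],
  [[-0.2667,-0.196,0.0107],-0.0945,-1],
  [[-0.3333,-0.2453,0.0133],-0.0945,-1],
  [[-0.4,-0.2947,0.0133],-0.0945,-1],
  [[-0.4667,-0.344,0.02],-0.0945,-1],
  [[-0.5333,-0.3933,0.0267],-0.0945,-1],
  [[-0.6,-0.4427,0.04],-0.0945,-1],
  [[-0.6667,-0.492,0.0533],-0.0945,-1],
  [[-0.698,-0.5145,0.0667],-0.0945,-1],
  [[-0.698,-0.5145,0.072],-0.0945,-1],
])

```text
clock: 2.4
tcp_pos: [554.5, -56.4, 149.2]
orientation: [-0.545, -3.093, 0.0]
wrist_force: [1.2, 0.5, -1.0]
finger_gap: 1.0
grip_force: 0.0
```

Run:
```python
from h import *
go([553.9,-54.5,93])
p,d=ctrl.read_camera("side"); W=pts("side",d)
cv2.imwrite("pics/s1.png",cv2.resize(p[100:340,220:460],(600,600),interpolation=cv2.INTER_CUBIC)[:,:,::-1])
go([553.9,-54.5,93])
```

```text
clock 2.4 tool shift cm [0.12 0.16 5.62] turn -0.004 z. [-8.e-04  1.e-04 -1.e+00]
F stage x,y,z [ 0.97  0.89 -1.  ] tcp y 134.76 x 540.87 gap 1.0
clock 2.45 tool shift cm [-0.06  0.04  5.6 ] turn -0.002 z. [-0.0023  0.0012 -1.    ]
F stage x,y,z [-0.47  0.32 -0.26] tcp y 135.9 x 539.19 gap 0.998
```

View pics/s1.png

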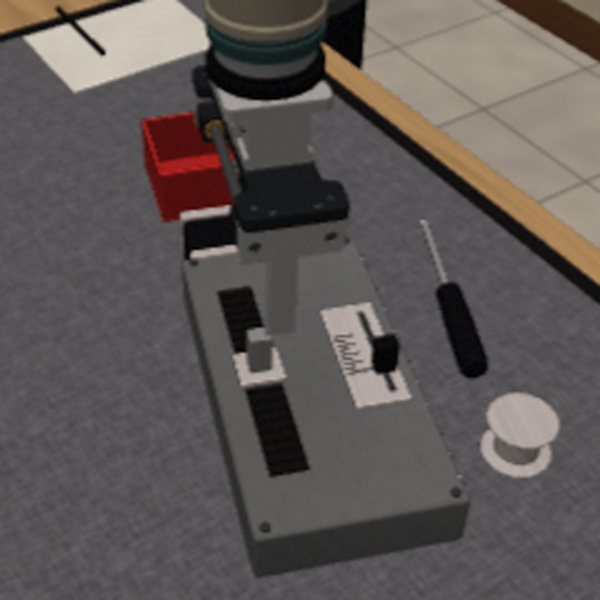

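The side crop shows the -y finger above and beside the post, and nothing is in the way. Next I'll descend and close softly.

To row units: 5.6 cm / 75 = 0.0747, 5.5 cm / 75 = 0.0733, -0.002 rad / 1.0472 = -0.0019.

Emit:
carry_out([
  [[0,0,0.0267],-0.0019,-1],
  [[0,0,0.0533],-0.0019,-1],
  [[0,0,0.0733],-0.0019,-0.6],
  [[0,0,0.0747],-0.0019,-0.2],
  [[0,0,0.0747],-0.0019,0.3],
  [[0,0,0.0747],-0.0019,0.5],
], force=3)

```text
clock: 3.2
tcp_pos: [554.6, -54.5, 95.0]
orientation: [0.537, 3.094, 0.0]
wrist_force: [0.5, -0.5, -0.2]
finger_gap: 0.612
grip_force: 0.0
```

Run:
```python
from h import *
for c in ("top","side"):
    p,d=ctrl.read_camera(c); W=pts(c,d)
    r=ctrl.regions_of("carriage",c)
    if r:
        X=W[r[0]["region"]&(d>0)]; print(c,r[0]["conf"],r[0]["box"],len(X),np.median(X,0).round(1))
    if c=="side":
        cv2.imwrite("pics/s2.png",cv2.resize(p[180:300,260:420],(800,600),interpolation=cv2.INTER_CUBIC)[:,:,::-1])
    go([553.9,-54.5,93])
```

```text
clock 3.3 tool shift cm [ 0.05 -0.01  0.18] turn 0.002 z. [ 1.3e-03 -2.0e-04 -1.0e+00]
F stage x,y,z [0.05 0.31 0.42] tcp y 136.4 x 540.14 gap 0.528
side 0.48 [322.8, 244.1, 17.0, 21.6] 232 [546.1 -59.8  65.3]
clock 3.4 tool shift cm [0.03 0.   0.16] turn 0.002 z. [ 8.e-04 -1.e-04 -1.e+00]
F stage x,y,z [-0.05  0.08  0.37] tcp y 136.33 x 539.93 gap 0.443
```

View pics/s2.png

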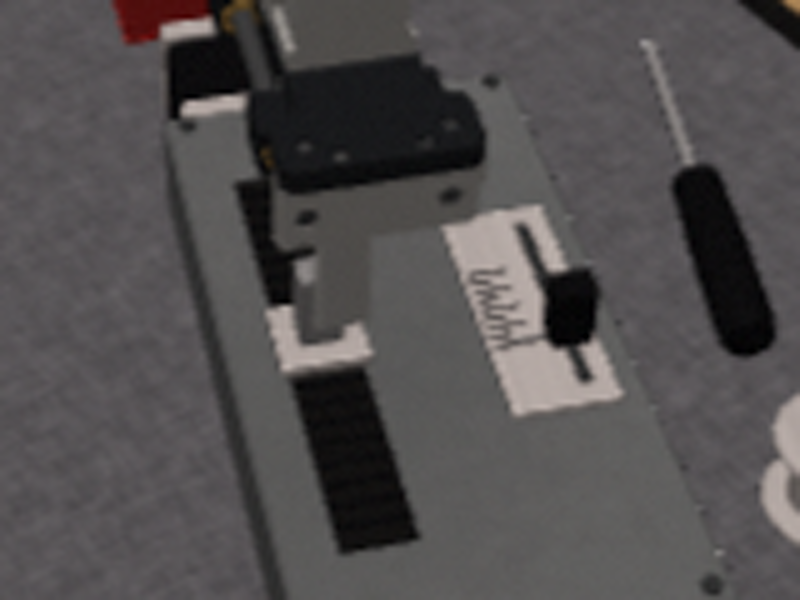

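The crop shows the finger descending in front of the post and lined up with it within a few mm in x. Next I'll close fully, still softly.

Emit:
carry_out([
  [[0,0,0],0,1],
  [[0,0,0],0,1],
  [[0,0,0],0,1],
  [[0,0,0],0,1],
  [[0,0,0],0,1],
], force=3)

```text
clock: 4.03
tcp_pos: [554.0, -54.5, 94.1]
orientation: [-0.537, -3.095, -0.0]
wrist_force: [0.1, -0.3, -0.2]
finger_gap: 0.146
grip_force: 3.0
```

```bash
python3 -c "
from h import *
go([553.9,-54.5,93])"
```

```text
clock 4.03 tool shift cm [ 0.01 -0.    0.11] turn 0.002 z. [ 0.e+00  1.e-04 -1.e+00]
F stage x,y,z [ 0.14 -0.23 -0.2 ] tcp y 136.36 x 539.7 gap 0.146
```

Gripped: 0.146 × 94 ≈ 14 mm. Now I'll rock it towards the motor (+y).

To row units: 0.2 cm / 75 = 0.0027, 0.1 cm / 75 = 0.0013.

Emit:
carry_out([
  [[0,0,0],0,1],
  [[0,0.0013,0],0,1],
  [[0,0.0027,0],0,1],
  [[0,0.0027,0],0,1],
], force=20)

```text
clock: 4.53
tcp_pos: [554.7, -52.6, 94.1]
orientation: [0.537, 3.095, 0.0]
wrist_force: [-0.9, -1.0, 0.4]
finger_gap: 0.145
grip_force: 20.0
```

To row units: 0.2 cm / 75 = 0.0027, 0.1 cm / 75 = 0.0013.

Emit:
carry_out([
  [[0,0.0013,0],0,1],
  [[0,0.0027,0],0,1],
  [[0,0.0027,0],0,1],
])

```text
clock: 4.9
tcp_pos: [555.4, -50.6, 94.2]
orientation: [0.537, 3.095, 0.0]
wrist_force: [-0.7, -0.1, 0.6]
finger_gap: 0.147
grip_force: 20.0
```

To row units: 0.2 cm / 75 = 0.0027, 0.1 cm / 75 = 0.0013.

Emit:
carry_out([
  [[0,0.0013,0],0,1],
  [[0,0.0027,0],0,1],
  [[0,0.0027,0],0,1],
])

```text
clock: 5.28
tcp_pos: [556.0, -48.7, 94.1]
orientation: [0.537, 3.095, 0.0]
wrist_force: [0.0, -0.9, 0.9]
finger_gap: 0.146
grip_force: 20.0
```

Emit:
carry_out([
  [[0,0.0013,0],0,1],
  [[0,0.0027,0],0,1],
  [[0,0.0027,0],0,1],
])

```text
clock: 5.65
tcp_pos: [556.4, -47.7, 94.2]
orientation: [-0.537, -3.095, 0.002]
wrist_force: [-1.8, -4.1, 0.4]
finger_gap: 0.144
grip_force: 20.0
```

Springy resistance of about 4.5 N. I'll hold for a moment to settle and read it.

Emit:
carry_out([
  [[0,0,0],0,1],
  [[0,0,0],0,1],
])

```text
clock: 5.9
tcp_pos: [556.5, -47.5, 94.2]
orientation: [-0.537, -3.095, 0.001]
wrist_force: [-1.8, -4.8, 1.0]
finger_gap: 0.147
grip_force: 20.0
```

```bash
python3 -c "
from h import *
go([553.9,-54.5,93])
ctrl.read_camera('side');go([553.9,-54.5,93])
ctrl.read_camera('side');go([553.9,-54.5,93])
for P in ([554.7,-52.6,0],[555.4,-50.6,0],[556,-48.7,0],[556.4,-47.7,0]): print(np.array(P)@sy)"
```

```text
clock 5.9 tool shift cm [ 0.01 -0.74  0.12] turn 0.002 z. [-3.e-04 -8.e-04 -1.e+00]
F stage x,y,z [-0.06 -5.1   0.99] tcp y 143.79 x 539.69 gap 0.147
clock 5.95 tool shift cm [ 0.01 -0.75  0.12] turn 0.002 z. [-3.e-04 -8.e-04 -1.e+00]
F stage x,y,z [-0.14 -5.2  -0.2 ] tcp y 143.82 x 539.67 gap 0.146
clock 6.0 tool shift cm [ 0.01 -0.74  0.11] turn 0.002 z. [-3.e-04 -8.e-04 -1.e+00]
F stage x,y,z [ 0.77 -4.84 -0.42] tcp y 143.78 x 539.69 gap 0.145
138.40759591307082
140.52647399515095
142.51739020831116
143.59376614536347
```

Upper contact: 143.8 − (5.05 − 0.8)/4 ≈ 142.75. Now I'll go away from the motor. The first 10 mm is within the minimum play.

To row units: -1 cm / 75 = -0.0133, -0.8 cm / 75 = -0.0107.

Emit:
carry_out([
  [[0,-0.0027,0],0,1],
  [[0,-0.0053,0],0,1],
  [[0,-0.008,0],0,1],
  [[0,-0.0107,0],0,1],
  [[0,-0.0133,0],0,1],
  [[0,-0.0133,0],0,1],
])

```text
clock: 6.75
tcp_pos: [553.2, -56.5, 94.2]
orientation: [-0.538, -3.095, -0.0]
wrist_force: [0.3, 0.3, -0.8]
finger_gap: 0.146
grip_force: 20.0
```

To row units: -0.2 cm / 75 = -0.0027, -0.1 cm / 75 = -0.0013.

Emit:
carry_out([
  [[0,-0.0013,0],0,1],
  [[0,-0.0027,0],0,1],
  [[0,-0.0027,0],0,1],
])

```text
clock: 7.12
tcp_pos: [552.6, -58.4, 94.2]
orientation: [0.538, 3.095, -0.0]
wrist_force: [0.3, -0.2, -0.4]
finger_gap: 0.147
grip_force: 20.0
```

To row units: -0.2 cm / 75 = -0.0027, -0.1 cm / 75 = -0.0013.

Emit:
carry_out([
  [[0,-0.0013,0],0,1],
  [[0,-0.0027,0],0,1],
  [[0,-0.0027,0],0,1],
])

```text
clock: 7.5
tcp_pos: [551.9, -60.3, 94.2]
orientation: [0.537, 3.095, -0.0]
wrist_force: [-0.2, 0.6, 0.2]
finger_gap: 0.145
grip_force: 20.0
```

To row units: -0.2 cm / 75 = -0.0027, -0.1 cm / 75 = -0.0013.

Emit:
carry_out([
  [[0,-0.0013,0],0,1],
  [[0,-0.0027,0],0,1],
  [[0,-0.0027,0],0,1],
])

```text
clock: 7.88
tcp_pos: [551.2, -62.2, 94.1]
orientation: [-0.537, -3.095, 0.0]
wrist_force: [0.3, 0.1, -1.1]
finger_gap: 0.143
grip_force: 20.0
```

Emit:
carry_out([
  [[0,-0.0013,0],0,1],
  [[0,-0.0027,0],0,1],
  [[0,-0.0027,0],0,1],
])

```text
clock: 8.25
tcp_pos: [550.5, -64.1, 94.1]
orientation: [-0.537, -3.095, 0.0]
wrist_force: [0.6, 0.3, 0.2]
finger_gap: 0.144
grip_force: 20.0
```

To row units: -0.2 cm / 75 = -0.0027, -0.1 cm / 75 = -0.0013.

Emit:
carry_out([
  [[0,-0.0013,0],0,1],
  [[0,-0.0027,0],0,1],
  [[0,-0.0027,0],0,1],
])

```text
clock: 8.62
tcp_pos: [549.8, -66.0, 94.2]
orientation: [-0.537, -3.095, 0.0]
wrist_force: [-0.1, 0.1, 0.2]
finger_gap: 0.144
grip_force: 20.0
```

To row units: -0.2 cm / 75 = -0.0027, -0.1 cm / 75 = -0.0013.

Emit:
carry_out([
  [[0,-0.0013,0],0,1],
  [[0,-0.0027,0],0,1],
  [[0,-0.0027,0],0,1],
])

```text
clock: 9.0
tcp_pos: [549.1, -67.8, 94.2]
orientation: [-0.537, -3.095, 0.0]
wrist_force: [0.2, -0.1, -0.5]
finger_gap: 0.146
grip_force: 20.0
```

To row units: -0.2 cm / 75 = -0.0027, -0.1 cm / 75 = -0.0013.

Emit:
carry_out([
  [[0,-0.0013,0],0,1],
  [[0,-0.0027,0],0,1],
  [[0,-0.0027,0],0,1],
])

```text
clock: 9.38
tcp_pos: [548.5, -69.7, 94.2]
orientation: [-0.538, -3.095, 0.0]
wrist_force: [0.3, 0.2, -0.5]
finger_gap: 0.146
grip_force: 20.0
```

To row units: -0.2 cm / 75 = -0.0027, -0.1 cm / 75 = -0.0013.

Emit:
carry_out([
  [[0,-0.0013,0],0,1],
  [[0,-0.0027,0],0,1],
  [[0,-0.0027,0],0,1],
])

```text
clock: 9.75
tcp_pos: [548.1, -70.8, 94.1]
orientation: [0.538, 3.095, 0.002]
wrist_force: [0.7, 3.7, -0.6]
finger_gap: 0.146
grip_force: 20.0
```

Resistance on the far side. I'll settle and read it.

Emit:
carry_out([
  [[0,0,0],0,1],
  [[0,0,0],0,1],
])

```text
clock: 10.0
tcp_pos: [548.0, -71.0, 94.2]
orientation: [0.538, 3.095, 0.001]
wrist_force: [0.7, 4.0, -0.4]
finger_gap: 0.147
grip_force: 20.0
```

```bash
python3 -c "
from h import *
go([553.9,-54.5,93])
ctrl.read_camera('side');go([553.9,-54.5,93])
ctrl.read_camera('side');go([553.9,-54.5,93])
print(np.array([548.5,-69.7,0])@sy)"
```

```text
clock 10.0 tool shift cm [0.   1.75 0.12] turn 0.002 z. [ 2.e-04  8.e-04 -1.e+00]
F stage x,y,z [-0.68  4.05 -0.42] tcp y 118.81 x 539.65 gap 0.147
clock 10.05 tool shift cm [0.   1.75 0.12] turn 0.002 z. [ 3.e-04  8.e-04 -1.e+00]
F stage x,y,z [-1.4   4.59 -0.66] tcp y 118.82 x 539.66 gap 0.143
clock 10.1 tool shift cm [0.   1.76 0.12] turn 0.002 z. [ 2.e-04  8.e-04 -1.e+00]
F stage x,y,z [-0.07  5.37 -0.61] tcp y 118.77 x 539.66 gap 0.147
120.21835965843273
```

Lower contact: 118.8 + (4.67 − 0.8)/4 ≈ 119.77, so the free play is about 23.0 mm. I'll back off the buffer, release and lift.

To row units: -5 cm / 75 = -0.0667, -2.5 cm / 75 = -0.0333.

Emit:
carry_out([
  [[0,0.0027,0],0,1],
  [[0,0.0053,0],0,1],
  [[0,0.0067,0],0,1],
  [[0,0.0067,0],0,1],
  [[0,0.0067,0],0,0],
  [[0,0.0067,0],0,0],
  [[0,0.0067,0],0,0],
  [[0,0.0067,0],0,0],
  [[0,0.0067,-0.0333],0,0],
  [[0,0.0067,-0.0667],0,0],
  [[0,0.0067,-0.0667],0,0],
])

```text
clock: 11.48
tcp_pos: [551.1, -67.1, 145.9]
orientation: [0.537, 3.091, -0.0]
wrist_force: [-0.0, 0.1, -0.4]
finger_gap: 0.503
grip_force: 0.0
```

Run:
```python
from h import *
c="side"
p,d=ctrl.read_camera(c); W=pts(c,d)
for t in ("carriage","pointer_top"):
    r=ctrl.regions_of(t,c)
    if r:
        X=W[r[0]["region"]&(d>0)]; Y=X[X[:,2]>X[:,2].max()-8]; print(t,r[0]["conf"],Y.mean(0).round(1),"y,x",(Y.mean(0)@sy).round(1),(Y.mean(0)@sx).round(1),len(Y))
go([638.5,-105.5,144])
```

```text
carriage 0.62 [547.5 -68.7 100.3] y,x 120.9 538.4 63
pointer_top 0.64 [ 636.4 -106.4   90.2] y,x 115.5 634.8 61
clock 11.62 tool shift cm [-9.75 -0.65 -0.1 ] turn 0.002 z. [-1.6e-03  5.0e-04 -1.0e+00]
F stage x,y,z [-0.26 -0.67 -0.91] tcp y 123.31 x 538.93 gap 0.499
```

To row units: -9.7 cm / 75 = -0.1293, -8 cm / 75 = -0.1067, 0.002 rad / 1.0472 = 0.0019.

Emit:
carry_out([
  [[-0.0533,-0.0027,0],0.0019,0],
  [[-0.1067,-0.0053,0],0.0019,0],
  [[-0.1293,-0.0072,0],0.0019,0],
  [[-0.1293,-0.0072,0],0.0019,0],
  [[-0.1293,-0.0072,0.0333],0.0019,0],
  [[-0.1293,-0.0072,0.06],0.0019,0],
  [[-0.1293,-0.0072,0.0733],0.0019,0],
  [[-0.1293,-0.0072,0.0733],0.0019,0],
], force=5)

```text
clock: 12.62
tcp_pos: [637.9, -104.0, 88.3]
orientation: [-0.54, -3.092, -0.001]
wrist_force: [0.7, 0.5, 0.3]
finger_gap: 0.499
grip_force: 0.0
```

Emit:
carry_out([
  [[0,0,0],0,1],
  [[0,0,0],0,1],
  [[0,0,0],0,1],
  [[0,0,0],0,1],
  [[0,0,0],0,1],
  [[0,0,0],0,1],
], force=5)

```text
clock: 13.38
tcp_pos: [639.1, -104.6, 89.1]
orientation: [-0.54, -3.095, -0.0]
wrist_force: [-0.5, -0.6, 0.2]
finger_gap: 0.003
grip_force: 0.0
```

Run:
```python
from h import *
p,d=ctrl.read_camera("side")
cv2.imwrite("pics/s3.png",cv2.resize(p[180:300,300:460],(800,600),interpolation=cv2.INTER_CUBIC)[:,:,::-1])
go([638.5,-105.5,144])
```

```text
clock 13.43 tool shift cm [ 0.02 -0.11 -5.49] turn -0.0 z. [-0.e+00  1.e-04 -1.e+00]
F stage x,y,z [-0.6 -0.1  0.9] tcp y 118.11 x 636.69 gap 0.005
```

View pics/s3.png

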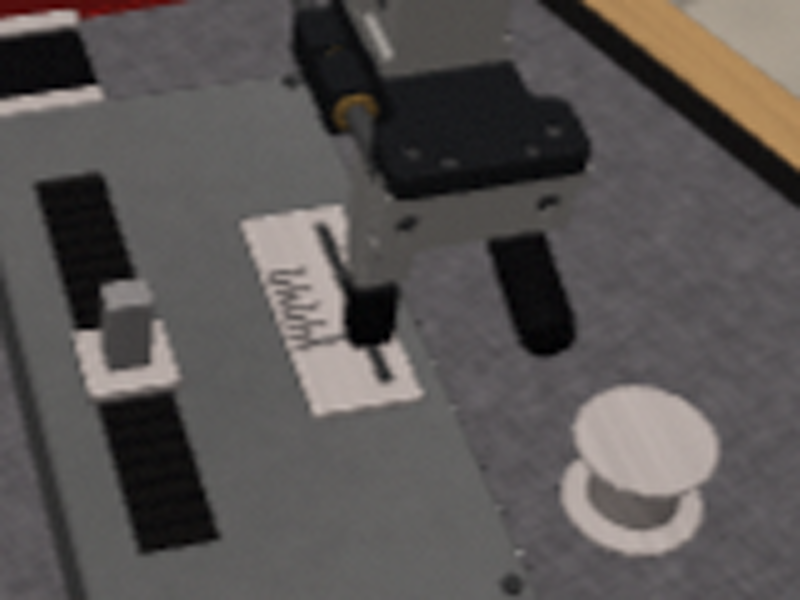

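The fingers shut empty (gap 0). The crop shows the pointer at (370,315) in front of the finger at (375,260). I'll measure the pointer again.

Run:
```python
from h import *
s=ctrl.get_state(); t=s["tcp_pos"]
for c in ("side","top"):
    p,d=ctrl.read_camera(c); W=pts(c,d)
    tip=np.array(t)-[0,0,25]
    print(c,"tip proj",proj(c,tip).round(1),"crop",((proj(c,tip)-[300,180])*5).round())
    for q in ("pointer_top","carriage"):
        r=ctrl.regions_of(q,c)
        for e in r[:2]:
            m=e["region"]&(d>0); X=W[m]
            print(q,round(e["conf"],2),np.round(e["box"],1),m.sum(),"min/med/max xyz",np.percentile(X,[5,50,95],axis=0).round(1).tolist())
            Y=X[X[:,2]>X[:,2].max()-8]; print("  top z",X[:,2].max().round(1),"y,x",(Y.mean(0)@sy).round(1),(Y.mean(0)@sx).round(1),"all y range",np.percentile(X@sy,[5,50,95]).round(1),"x",np.percentile(X@sx,[5,50,95]).round(1))
```

```text
side tip proj [372.9 245. ] crop [365. 325.]
pointer_top 0.67 [373.3 243.7  10.   11.4] 105 min/med/max xyz [[628.1, -113.4, 66.8], [633.0, -109.6, 80.1], [641.3, -99.4, 91.6]]
  top z 94.1 y,x 112.2 634.0 all y range [109.3 111.4 120.2] x [626.9 632.7 641.6]
carriage 0.72 [325.3 247.5  16.4  22.8] 317 min/med/max xyz [[533.0, -82.6, 63.2], [545.3, -72.2, 68.3], [560.9, -55.3, 101.1]]
  top z 103.3 y,x 120.8 538.5 all y range [106.9 116.6 132.6] x [523.9 536.9 553.3]
top tip proj [389.6 186.5] crop [448.  33.]
carriage 0.55 [364.2 203.1 126.   81.4] 4434 min/med/max xyz [[504.1, -186.1, 50.0], [587.5, -18.8, 55.2], [684.9, 116.7, 60.4]]
  top z 279.5 y,x 90.6 605.4 all y range [  3.9 184.7 319.4] x [510.1 562.  643.8]
carriage 0.39 [374.9 215.6   4.9  16.1] 71 min/med/max xyz [[539.8, -65.5, 59.6], [554.5, -59.1, 64.8], [567.6, -50.4, 101.9]]
  top z 106.0 y,x 128.7 541.1 all y range [125.3 131.7 140. ] x [526.2 540.  555.2]
```

Run:
```python
from h import *
p,d=ctrl.read_camera("side"); W=pts("side",d)
for v in range(222,254,2):
    for u in (371,374,377):
        w=W[v,u]; print(v,u,p[v,u].tolist(),"y %.0f x %.0f z %.0f"%(w@sy,w@sx,w[2]),end=" | ")
    print()
cv2.imwrite("pics/s4.png",cv2.resize(p[210:265,340:405],(709,600),interpolation=cv2.INTER_NEAREST)[:,:,::-1])
```

```text
222 371 [84, 82, 80] y 119 x 628 z 128 | 222 374 [85, 83, 80] y 44 x 603 z 204 | 222 377 [82, 80, 77] y 32 x 604 z 215 | 
224 371 [82, 80, 77] y 121 x 629 z 121 | 224 374 [88, 84, 81] y 42 x 603 z 202 | 224 377 [80, 78, 76] y 37 x 606 z 205 | 
226 371 [85, 82, 80] y 117 x 628 z 120 | 226 374 [79, 77, 75] y 43 x 604 z 196 | 226 377 [82, 79, 76] y 38 x 607 z 200 | 
228 371 [83, 80, 78] y 115 x 627 z 117 | 228 374 [108, 104, 102] y 42 x 604 z 192 | 228 377 [82, 79, 77] y 39 x 608 z 194 | 
230 371 [84, 82, 80] y 115 x 628 z 111 | 230 374 [81, 78, 76] y 109 x 631 z 117 | 230 377 [81, 78, 76] y 37 x 607 z 192 | 
232 371 [86, 83, 81] y 114 x 628 z 107 | 232 374 [78, 75, 73] y 107 x 631 z 113 | 232 377 [79, 77, 75] y 106 x 637 z 113 | 
234 371 [85, 82, 81] y 112 x 628 z 103 | 234 374 [80, 77, 75] y 105 x 631 z 109 | 234 377 [80, 77, 76] y 108 x 638 z 105 | 
236 371 [78, 74, 73] y 110 x 627 z 99 | 236 374 [79, 77, 75] y 106 x 632 z 102 | 236 377 [57, 55, 55] y 107 x 638 z 101 | 
238 371 [20, 18, 19] y 112 x 629 z 92 | 238 374 [19, 18, 20] y 112 x 635 z 91 | 238 377 [13, 14, 14] y 112 x 641 z 89 | 
240 371 [5, 6, 7] y 112 x 629 z 86 | 240 374 [8, 5, 8] y 109 x 634 z 88 | 240 377 [8, 8, 10] y 112 x 641 z 83 | 
242 371 [8, 7, 6] y 110 x 629 z 83 | 242 374 [8, 8, 8] y 110 x 635 z 81 | 242 377 [6, 6, 6] y 111 x 641 z 79 | 
244 371 [9, 6, 8] y 111 x 630 z 76 | 244 374 [6, 6, 6] y 111 x 636 z 75 | 244 377 [8, 7, 8] y 112 x 642 z 73 | 
246 371 [8, 9, 10] y 112 x 630 z 69 | 246 374 [6, 6, 7] y 113 x 637 z 67 | 246 377 [4, 5, 7] y 110 x 642 z 68 | 
248 371 [7, 6, 5] y 111 x 630 z 65 | 248 374 [8, 7, 9] y 111 x 637 z 62 | 248 377 [77, 71, 70] y 112 x 644 z 60 | 
250 371 [166, 155, 150] y 108 x 630 z 61 | 250 374 [49, 48, 48] y 108 x 636 z 60 | 250 377 [174, 163, 160] y 106 x 642 z 61 | 
252 371 [182, 171, 165] y 106 x 629 z 59 | 252 374 [115, 108, 106] y 104 x 635 z 59 | 252 377 [147, 138, 134] y 102 x 640 z 60 |
```

View pics/s4.png

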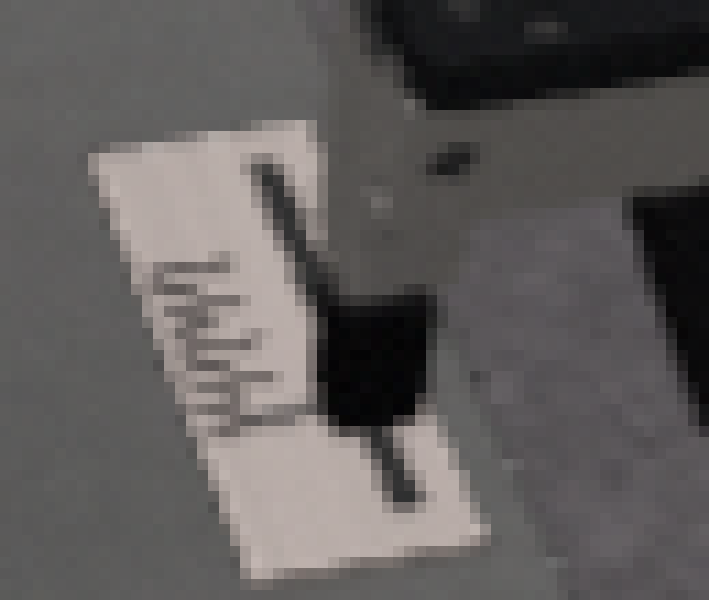

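Run:
```python
from h import *
a=np.array([553.9,-54.5,94.3]); s=ctrl.get_state(); b=np.array(s["tcp_pos"]); print(b, s["joints"])
off=-sy*60-sx*0+[0,0,100]
for q in (a,b,b+[0,0,30]): print(proj("side",q+off).round(1))
i2=cv2.imread("pics/s2.png")
i2=cv2.resize(i2,(160,120),interpolation=cv2.INTER_AREA)
p,d=ctrl.read_camera("side"); cur=p[:,:,::-1].copy()
t=i2[8:45,50:100]  # body lower block; full px origin (310,188)
r=cv2.matchTemplate(cur,t,cv2.TM_CCOEFF_NORMED); _,m,_,l=cv2.minMaxLoc(r); print("match",m,l,"shift",np.array(l)-[310,188])
W=pts("side",d); B=W[(d>0)]; y=B@sy; x=B@sx
for lo in range(100,240,10):
    k=(abs(x-636)<50)&(B[:,2]>lo)&(B[:,2]<lo+10)&(y<200)&(y>0); print(lo,k.sum(),np.percentile(y[k],[2,50,98]).round() if k.sum() else "")
```

```text
[ 639.05678826 -104.5457068    89.15184883] [-2.69576803e-01  4.60438858e-01  1.51178127e+00  7.20368804e-05
  1.16939085e+00 -1.49454785e+00]
[331.4 218.8]
[389.5 219.8]
[391.4 206.7]
match 0.8159347176551819 (370, 189) shift [60  1]
100 47 [105. 107. 126.]
110 43 [104. 107. 129.]
120 21 [106. 115. 130.]
130 18 [106. 119. 128.]
140 22 [108. 118. 129.]
150 10 [106. 121. 129.]
160 0 
170 0 
180 12 [ 38.  39. 158.]
190 242 [ 37.  39. 193.]
200 333 [ 37.  94. 192.]
210 297 [ 31.  99. 192.]
220 311 [ 29.  33. 189.]
230 996 [ 30.  58. 194.]
```

Run:
```python
from h import *
P=lambda y,x,z: sy*y+sx*x+np.array([0,0,z])
print("s2 tip pred (want ~324,247.6):",[(y,z,proj("side",P(y,540,z)).round(1).tolist()) for y in (103,115) for z in (69,85,100)])
print("now tip pred (finger ends row 237):",[(y,z,proj("side",P(y,636.7,z)).round(1).tolist()) for y in (105.6,112) for z in (64,80,95)])
print("shoe front edge",proj("side",P(119,540,64)))
f=np.load("side0.npz"); p,d=f["p"],f["d"]; W=pts("side",d)
for v in range(230,256,2):
    w=W[v,375]; print(v,p[v,375].tolist(),"y %.0f x %.0f z %.0f"%(w@sy,w@sx,w[2]))
```

```text
s2 tip pred (want ~324,247.6): [(103, 69, [327.2, 256.7]), (103, 85, [327.3, 251.1]), (103, 100, [327.4, 245.7]), (115, 69, [325.8, 252.2]), (115, 85, [325.8, 246.5]), (115, 100, [325.9, 241.1])]
now tip pred (finger ends row 237): [(105.6, 64, [374.9, 249.6]), (105.6, 80, [375.5, 244.0]), (105.6, 95, [376.2, 238.6]), (112, 64, [373.9, 247.2]), (112, 80, [374.5, 241.6]), (112, 95, [375.2, 236.3])]
shoe front edge [325.28817917 252.40579244]
230 [96, 96, 95] y 165 x 657 z 55
232 [93, 92, 91] y 158 x 654 z 58
234 [27, 26, 26] y 121 x 640 z 91
236 [12, 12, 12] y 118 x 639 z 89
238 [13, 13, 16] y 112 x 637 z 91
240 [6, 7, 8] y 110 x 637 z 86
242 [9, 9, 10] y 111 x 637 z 80
244 [6, 7, 5] y 111 x 638 z 74
246 [3, 2, 4] y 110 x 638 z 69
248 [9, 9, 11] y 110 x 638 z 64
250 [59, 56, 56] y 109 x 639 z 58
252 [49, 48, 48] y 104 x 637 z 59
254 [78, 74, 73] y 97 x 634 z 61
```

The depth readings agree with each other: the pointer hasn't moved, and the closed fingertips end at z≈95, just above its 90 mm top. The tool is therefore effectively about 28 mm shorter than stated. I'll open and descend a little, then check.

To row units: 0.4 cm / 75 = 0.0053, 0.2 cm / 75 = 0.0027.

Emit:
carry_out([
  [[0,-0.0007,0],0,0],
  [[0,-0.0007,0],0,0],
  [[0,-0.0007,0],0,0],
  [[0,-0.0007,0],0,0],
  [[0,-0.0007,0.0027],0,0],
  [[0,-0.0007,0.0053],0,0],
  [[0,-0.0007,0.0053],0,0],
])

```text
clock: 14.7
tcp_pos: [638.7, -104.9, 84.8]
orientation: [-0.54, -3.094, -0.0]
wrist_force: [0.1, -0.8, 0.1]
finger_gap: 0.5
grip_force: 0.0
```

Run:
```python
from h import *
go([638.5,-105.5,144])
p,d=ctrl.read_camera("side"); W=pts("side",d); y=W@sy;x=W@sx;z=W[...,2]
P=lambda y,x,z: sy*y+sx*x+np.array([0,0,z])
for y0 in (82,94): print([(zz,proj("side",P(y0,636.7,zz)).round(1).tolist()) for zz in (60,75,90)])
for v in range(236,264,2):
    print(v,[(p[v,u].tolist(),"y%.0f x%.0f z%.0f"%(y[v,u],x[v,u],z[v,u])) for u in (374,377,380)])
```

```text
clock 14.7 tool shift cm [ 0.   -0.06 -5.92] turn -0.0 z. [-5.e-04  3.e-04 -1.e+00]
F stage x,y,z [ 0.33 -0.74  0.09] tcp y 117.64 x 636.49 gap 0.5
[(60, [378.4, 259.9]), (75, [379.1, 254.7]), (90, [379.8, 249.3])]
[(60, [376.5, 255.3]), (75, [377.2, 250.1]), (90, [377.9, 244.7])]
236 [([13, 11, 14], 'y118 x637 z90'), ([85, 83, 81], 'y83 x628 z127'), ([78, 75, 74], 'y83 x634 z125')]
238 [([22, 20, 21], 'y113 x635 z90'), ([84, 81, 80], 'y82 x628 z122'), ([79, 77, 75], 'y82 x634 z121')]
240 [([29, 27, 26], 'y112 x635 z85'), ([79, 77, 76], 'y83 x629 z116'), ([80, 77, 75], 'y83 x635 z114')]
242 [([43, 42, 41], 'y92 x627 z102'), ([83, 81, 78], 'y83 x630 z111'), ([79, 77, 75], 'y82 x635 z110')]
244 [([59, 57, 56], 'y91 x628 z97'), ([80, 77, 76], 'y81 x629 z107'), ([80, 77, 76], 'y81 x635 z106')]
246 [([66, 64, 61], 'y90 x628 z93'), ([80, 77, 76], 'y81 x630 z101'), ([78, 76, 75], 'y82 x636 z100')]
248 [([28, 27, 27], 'y112 x637 z62'), ([83, 78, 76], 'y112 x643 z60'), ([113, 109, 108], 'y116 x651 z55')]
250 [([48, 48, 47], 'y106 x635 z62'), ([175, 163, 160], 'y107 x642 z60'), ([158, 150, 146], 'y105 x648 z60')]
252 [([116, 109, 106], 'y104 x635 z59'), ([148, 139, 135], 'y102 x640 z60'), ([188, 176, 172], 'y100 x646 z61')]
254 [([149, 140, 137], 'y98 x633 z60'), ([60, 58, 58], 'y96 x638 z62'), ([185, 173, 168], 'y97 x645 z59')]
256 [([183, 172, 167], 'y93 x631 z60'), ([114, 106, 104], 'y91 x637 z61'), ([184, 172, 167], 'y92 x643 z59')]
258 [([182, 171, 166], 'y88 x630 z61'), ([184, 172, 166], 'y87 x635 z61'), ([184, 172, 168], 'y87 x641 z59')]
260 [([186, 174, 169], 'y84 x629 z59'), ([146, 137, 132], 'y82 x634 z61'), ([122, 113, 110], 'y83 x640 z58')]
262 [([97, 94, 93], 'y83 x629 z54'), ([95, 95, 94], 'y81 x634 z55'), ([98, 98, 97], 'y80 x639 z56')]
```

Confirmed: the tip is at z≈96 and the force is zero. I'll go 15 mm down and check again.

To row units: 1.5 cm / 75 = 0.02, 1.2 cm / 75 = 0.016.

Emit:
carry_out([
  [[0,0,0.0053],0,0],
  [[0,0,0.0107],0,0],
  [[0,0,0.016],0,0],
  [[0,0,0.02],0,0],
  [[0,0,0.02],0,0],
  [[0,0,0.02],0,0],
])

```text
clock: 15.5
tcp_pos: [639.0, -105.0, 70.2]
orientation: [0.54, 3.095, 0.0]
wrist_force: [-0.7, -0.3, 0.6]
finger_gap: 0.497
grip_force: 0.0
```

Run:
```python
from h import *
go([638.5,-105.5,144])
p,d=ctrl.read_camera("side"); W=pts("side",d); y=W@sy;x=W@sx;z=W[...,2]
for v in range(243,260):
    print(v,[(p[v,u].tolist(),"y%.0f x%.0f z%.0f"%(y[v,u],x[v,u],z[v,u])) for u in (377,380)])
```

```text
clock 15.5 tool shift cm [ 0.03 -0.06 -7.38] turn -0.0 z. [ 2.e-04  1.e-04 -1.e+00]
F stage x,y,z [-0.5  -0.55  0.59] tcp y 117.64 x 636.78 gap 0.497
243 [([86, 83, 81], 'y82 x629 z109'), ([80, 78, 76], 'y82 x635 z108')]
244 [([83, 80, 79], 'y81 x629 z107'), ([81, 78, 76], 'y82 x636 z104')]
245 [([83, 80, 78], 'y82 x630 z103'), ([80, 77, 76], 'y82 x636 z102')]
246 [([81, 78, 77], 'y82 x630 z101'), ([79, 77, 76], 'y82 x636 z99')]
247 [([82, 79, 78], 'y84 x631 z96'), ([81, 79, 77], 'y82 x636 z97')]
248 [([79, 77, 75], 'y83 x631 z94'), ([79, 76, 74], 'y83 x637 z93')]
249 [([78, 76, 73], 'y83 x631 z92'), ([80, 78, 76], 'y80 x636 z93')]
250 [([78, 76, 73], 'y84 x632 z88'), ([80, 76, 75], 'y82 x637 z88')]
251 [([81, 78, 76], 'y82 x631 z87'), ([81, 79, 77], 'y82 x637 z85')]
252 [([80, 77, 75], 'y82 x632 z84'), ([123, 116, 113], 'y101 x646 z60')]
253 [([90, 86, 84], 'y99 x639 z61'), ([175, 164, 160], 'y99 x646 z59')]
254 [([62, 60, 60], 'y97 x639 z60'), ([184, 173, 168], 'y95 x644 z62')]
255 [([49, 50, 49], 'y93 x637 z61'), ([184, 172, 169], 'y93 x643 z60')]
256 [([114, 108, 105], 'y92 x637 z60'), ([183, 172, 167], 'y91 x643 z59')]
257 [([174, 163, 158], 'y90 x636 z60'), ([184, 173, 169], 'y87 x642 z61')]
258 [([183, 172, 166], 'y89 x636 z58'), ([184, 172, 168], 'y85 x641 z61')]
259 [([183, 172, 167], 'y84 x635 z60'), ([186, 174, 170], 'y83 x640 z61')]
```

The tips now reach well below the pointer's 90 mm top with no contact force. Close here.

Emit:
carry_out([
  [[0,0,0],0,1],
  [[0,0,0],0,1],
  [[0,0,0],0,1],
  [[0,0,0],0,1],
  [[0,0,0],0,1],
  [[0,0,0],0,1],
], force=5)

```text
clock: 16.3
tcp_pos: [638.9, -105.1, 70.2]
orientation: [0.54, 3.095, -0.0]
wrist_force: [0.3, -0.4, 0.5]
finger_gap: 0.148
grip_force: 5.0
```

Gripped at 14 mm. I'll slide towards the zero stop: 34 mm first, since the reading started above 36.

Emit:
carry_out([
  [[0,0,0],0,1],
  [[0,0.0067,0],0,1],
  [[0,0.0133,0],0,1],
  [[0,0.02,0],0,1],
  [[0,0.0267,0],0,1],
  [[0,0.0333,0],0,1],
  [[0,0.04,0],0,1],
  [[0,0.0453,0],0,1],
  [[0,0.0453,0],0,1],
], force=15)

```text
clock: 17.42
tcp_pos: [650.8, -72.2, 70.2]
orientation: [0.54, 3.094, 0.002]
wrist_force: [0.1, 0.0, 1.0]
finger_gap: 0.151
grip_force: 15.0
```

To row units: 0.15 cm / 75 = 0.002, 0.1 cm / 75 = 0.0013.

Emit:
carry_out([
  [[0,0.0013,0],0,1],
  [[0,0.002,0],0,1],
  [[0,0.002,0],0,1],
])

```text
clock: 17.8
tcp_pos: [650.9, -71.8, 70.2]
orientation: [0.541, 3.095, -0.0]
wrist_force: [-0.0, -1.5, 1.2]
finger_gap: 0.151
grip_force: 15.0
```

To row units: 0.15 cm / 75 = 0.002, 0.1 cm / 75 = 0.0013.

Emit:
carry_out([
  [[0,0.0013,0],0,1],
  [[0,0.002,0],0,1],
  [[0,0.002,0],0,1],
])

```text
clock: 18.18
tcp_pos: [651.5, -70.2, 70.2]
orientation: [0.54, 3.095, 0.0]
wrist_force: [0.3, -1.0, 1.3]
finger_gap: 0.147
grip_force: 15.0
```

To row units: 0.15 cm / 75 = 0.002, 0.1 cm / 75 = 0.0013.

Emit:
carry_out([
  [[0,0.0013,0],0,1],
  [[0,0.002,0],0,1],
  [[0,0.002,0],0,1],
])

```text
clock: 18.55
tcp_pos: [652.1, -68.7, 70.2]
orientation: [0.54, 3.095, 0.0]
wrist_force: [-0.4, -0.5, 1.3]
finger_gap: 0.147
grip_force: 15.0
```

To row units: 0.15 cm / 75 = 0.002, 0.1 cm / 75 = 0.0013.

Emit:
carry_out([
  [[0,0.0013,0],0,1],
  [[0,0.002,0],0,1],
  [[0,0.002,0],0,1],
])

```text
clock: 18.92
tcp_pos: [652.4, -67.6, 70.2]
orientation: [0.54, 3.095, -0.001]
wrist_force: [-0.2, -3.1, 1.6]
finger_gap: 0.146
grip_force: 15.0
```

To row units: 0.1 cm / 75 = 0.0013.

Emit:
carry_out([
  [[0,0.0013,0],0,1],
  [[0,0.0013,0],0,1],
  [[0,0.0013,0],0,1],
])

```text
clock: 19.3
tcp_pos: [652.5, -67.6, 70.2]
orientation: [-0.54, -3.095, 0.003]
wrist_force: [-1.5, -4.2, 1.3]
finger_gap: 0.149
grip_force: 15.0
```

Run:
```python
from h import *
go([638.5,-105.5,144]); ctrl.read_camera("side"); go([638.5,-105.5,144])
for P in ([651.5,-70.2],[652.1,-68.7],[652.4,-67.6]): print(np.array(P)@sy[:2])
```

```text
clock 19.3 tool shift cm [ 0.03 -4.06 -7.37] turn 0.0 z. [-6.0e-04 -1.8e-03 -1.0e+00]
F stage x,y,z [ 0.02 -4.43  1.35] tcp y 157.46 x 636.8 gap 0.149
clock 19.35 tool shift cm [ 0.03 -4.06 -7.37] turn 0.0 z. [-7.0e-04 -1.7e-03 -1.0e+00]
F stage x,y,z [ 0.4  -4.77  2.35] tcp y 157.48 x 636.75 gap 0.151
154.6379250592206
156.25248896479914
157.38907918672237
```

The hard stop (zero) is at y ≈ 157.4. The target is 157.4 − 23.0 = 134.4.

To row units: -2.3 cm / 75 = -0.0307, -2 cm / 75 = -0.0267.

Emit:
carry_out([
  [[0,-0.0053,0],0,1],
  [[0,-0.0107,0],0,1],
  [[0,-0.016,0],0,1],
  [[0,-0.0213,0],0,1],
  [[0,-0.0267,0],0,1],
  [[0,-0.0307,0],0,1],
  [[0,-0.0307,0],0,1],
  [[0,-0.0307,0],0,1],
])

```text
clock: 20.35
tcp_pos: [644.9, -88.7, 70.2]
orientation: [-0.54, -3.095, 0.001]
wrist_force: [-0.0, -1.3, 1.5]
finger_gap: 0.149
grip_force: 15.0
```

Run:
```python
from h import *
go([638.5,-105.5,144]); ctrl.read_camera("side"); go([638.5,-105.5,144])
```

```text
clock 20.35 tool shift cm [ 0.03 -1.81 -7.38] turn -0.0 z. [-3.e-04 -9.e-04 -1.e+00]
F stage x,y,z [ 0.45 -1.27  1.52] tcp y 135.01 x 636.77 gap 0.149
clock 20.4 tool shift cm [ 0.02 -1.8  -7.38] turn -0.0 z. [-4.e-04 -1.e-03 -1.e+00]
F stage x,y,z [ 0.64 -0.4   0.9 ] tcp y 134.98 x 636.72 gap 0.152
```

To row units: -0.06 cm / 75 = -0.0008.

Emit:
carry_out([
  [[0,-0.0008,0],0,1],
  [[0,-0.0008,0],0,1],
  [[0,-0.0008,0],0,1],
])

```text
clock: 20.78
tcp_pos: [644.8, -88.6, 70.2]
orientation: [0.54, 3.095, -0.0]
wrist_force: [1.1, -0.7, 2.5]
finger_gap: 0.147
grip_force: 15.0
```

Run:
```python
from h import *
go([638.5,-105.5,144]); ctrl.read_camera("side"); go([638.5,-105.5,144])
```

```text
clock 20.77 tool shift cm [ 0.02 -1.8  -7.38] turn -0.0 z. [ 1.e-04 -1.e-04 -1.e+00]
F stage x,y,z [ 1.23 -0.25  2.47] tcp y 135.03 x 636.74 gap 0.147
clock 20.82 tool shift cm [ 0.02 -1.8  -7.38] turn -0.0 z. [ 1.e-04 -1.e-04 -1.e+00]
F stage x,y,z [ 0.06 -1.46  1.69] tcp y 134.98 x 636.74 gap 0.146
```

To row units: -0.06 cm / 75 = -0.0008.

Emit:
carry_out([
  [[0,-0.0008,0],0,1],
  [[0,-0.0008,0],0,1],
  [[0,-0.0008,0],0,1],
])

```text
clock: 21.2
tcp_pos: [644.8, -88.9, 70.2]
orientation: [0.54, 3.095, 0.001]
wrist_force: [1.0, 1.5, 1.8]
finger_gap: 0.149
grip_force: 15.0
```

Run:
```python
from h import *
go([638.5,-105.5,144]); ctrl.read_camera("side"); go([638.5,-105.5,144])
```

```text
clock 21.2 tool shift cm [ 0.02 -1.77 -7.38] turn -0.0 z. [ 3.e-04  6.e-04 -1.e+00]
F stage x,y,z [0.39 1.75 1.79] tcp y 134.8 x 636.75 gap 0.149
clock 21.25 tool shift cm [ 0.02 -1.77 -7.38] turn -0.0 z. [ 3.e-04  4.e-04 -1.e+00]
F stage x,y,z [0.7  1.75 1.93] tcp y 134.72 x 636.73 gap 0.147
```

To row units: -0.04 cm / 75 = -0.0005.

Emit:
carry_out([
  [[0,-0.0005,0],0,1],
  [[0,-0.0005,0],0,1],
  [[0,-0.0005,0],0,1],
  [[0,-0.0005,0],0,1],
])

```text
clock: 21.75
tcp_pos: [644.5, -89.6, 70.2]
orientation: [0.54, 3.095, 0.0]
wrist_force: [0.5, 0.7, 2.9]
finger_gap: 0.144
grip_force: 15.0
```

Run:
```python
from h import *
go([638.5,-105.5,144]); ctrl.read_camera("side"); go([638.5,-105.5,144])
```

```text
clock 21.75 tool shift cm [ 0.02 -1.7  -7.38] turn -0.0 z. [ 1.e-04  1.e-04 -1.e+00]
F stage x,y,z [0.22 0.87 2.86] tcp y 134.04 x 636.73 gap 0.144
clock 21.8 tool shift cm [ 0.02 -1.7  -7.38] turn -0.0 z. [ 1.e-04  1.e-04 -1.e+00]
F stage x,y,z [0.69 1.34 1.99] tcp y 134.04 x 636.73 gap 0.147
```

To row units: 0.07 cm / 75 = 0.0009.

Emit:
carry_out([
  [[0,0.0009,0],0,1],
  [[0,0.0009,0],0,1],
  [[0,0.0009,0],0,1],
  [[0,0.0009,0],0,1],
])

```text
clock: 22.3
tcp_pos: [644.6, -89.4, 70.2]
orientation: [-0.54, -3.095, 0.001]
wrist_force: [-0.5, -1.4, 2.7]
finger_gap: 0.146
grip_force: 15.0
```

Run:
```python
from h import *
go([638.5,-105.5,144]); ctrl.read_camera("side"); go([638.5,-105.5,144])
```

```text
clock 22.3 tool shift cm [ 0.02 -1.73 -7.38] turn -0.0 z. [-2.e-04 -6.e-04 -1.e+00]
F stage x,y,z [-0.01 -1.48  2.68] tcp y 134.23 x 636.74 gap 0.146
clock 22.35 tool shift cm [ 0.03 -1.73 -7.38] turn -0.0 z. [-1.e-04 -5.e-04 -1.e+00]
F stage x,y,z [ 1.77 -2.24  1.57] tcp y 134.33 x 636.75 gap 0.15
```

134.33 gives a reading of about 23.07 mm. I'll relax the stored push, open and lift straight up.

To row units: -18 cm / 75 = -0.24, -0.02 cm / 75 = -0.0003.

Emit:
carry_out([
  [[0,-0.0003,0],0,1],
  [[0,-0.0003,0],0,0],
  [[0,-0.0003,0],0,0],
  [[0,-0.0003,0],0,0],
  [[0,-0.0003,0],0,0],
  [[0,-0.0003,0],0,0],
  [[0,-0.0003,-0.04],0,0],
  [[0,-0.0003,-0.08],0,0],
  [[0,-0.0003,-0.1333],0,0],
  [[0,-0.0003,-0.2],0,0],
  [[0,-0.0003,-0.24],0,0],
])

```text
clock: 23.72
tcp_pos: [645.3, -89.2, 253.2]
orientation: [0.54, 3.091, -0.0]
wrist_force: [-0.3, -0.4, -0.2]
finger_gap: 0.499
grip_force: 0.0
```

To row units: 25 cm / 75 = 0.3333, 20 cm / 75 = 0.2667.

Emit:
carry_out([
  [[0.0667,0.0533,0],0,0],
  [[0.1333,0.1067,0],0,0],
  [[0.2,0.16,0],0,0],
  [[0.2667,0.2133,0],0,0],
  [[0.3333,0.2667,0],0,0],
  [[0.3333,0.2667,0],0,0],
])

```text
clock: 24.48
tcp_pos: [474.8, 186.6, 250.7]
orientation: [-0.533, -3.096, -0.002]
wrist_force: [-1.0, -1.3, -0.4]
finger_gap: 0.497
grip_force: 0.0
```

Run:
```python
from h import *
go([638.5,-105.5,144])
for c in ("top","side"):
    p,d=ctrl.read_camera(c); W=pts(c,d); f=np.load(c+"0.npz")
    for q in ("pointer_top","carriage"):
        r=ctrl.regions_of(q,c)
        if r:
            m=r[0]["region"]&(d>0); X=W[m]; Y=X[X[:,2]>X[:,2].max()-8]; print(c,q,"y,x",(Y.mean(0)@sy).round(1),(Y.mean(0)@sx).round(1),len(Y))
cv2.imwrite("pics/s5.png",cv2.resize(p[195:285,310:410],(660,594),interpolation=cv2.INTER_CUBIC)[:,:,::-1])
```

```text
clock 24.48 tool shift cm [-25.2  -22.07  10.64] turn 0.005 z. [-0.      0.0012 -1.    ]
F stage x,y,z [-0.52 -1.56 -0.42] tcp y 336.36 x 383.53 gap 0.497
top carriage y,x 124.7 540.7 20
side pointer_top y,x 132.7 635.3 65
side carriage y,x 120.7 538.3 65
```

View pics/s5.png

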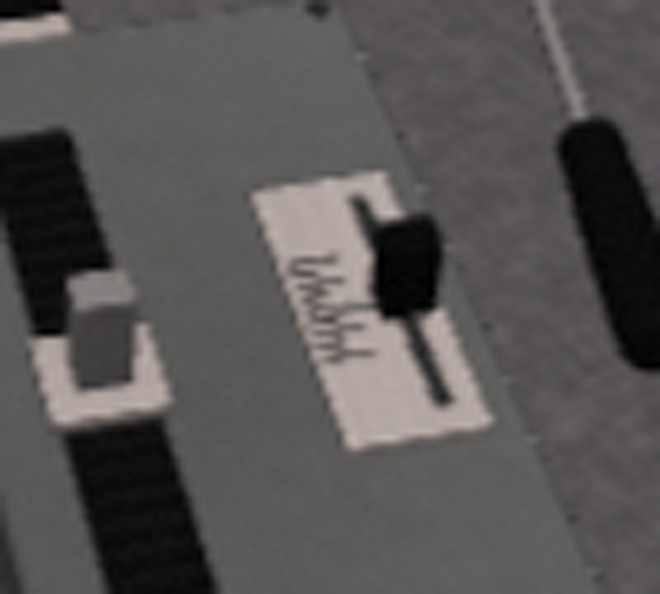

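The crop shows the pointer at (405,265), mid-scale with its index near the 20–25 mm marks. The post is free and the gripper is clear. The measured shift from the start (17.2 mm by camera, 16.7 mm by arm) agrees with a reading of about 23 mm, so I'll hand it in.

```bash
python3 -c "
from rig import ctrl
print(ctrl.finish_job())"
```

```text
the job is handed in; nothing more can be done
None
```

I measured a free play of about 23.0 mm (uncertain by roughly 0.3 mm), left the gauge pointer at about 23.1 mm, and handed the job in with the gripper clear of everything; the bystander things were never touched.

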